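Bring a stand's clamp screw up to torque and check that its plate holds

ROBOT

A 6-joint arm with a two-finger parallel gripper is mounted at the origin on the work surface. World frame = base frame: x ahead of the robot, y to its left, z up, the work surface at z = 0. Lengths are in m, angles in rad, forces in N, time in s.
With the tool pointing down it reaches from about 0.275 to 0.725 m from the base axis. Payload 5.6 kg.
Tool frame: the origin (TCP) lies where the fingers leave the gripper's body, on its centre line; the fingertips stand 73 mm ahead of it and the grasp point (between the pads) lies r.grasp_offset ahead of it (r.grasp_offset is the distance from the TCP to the grasp point, in m); z points along the fingers, y is the line along which they close (so a half turn about z gives the same grasp; the last joint's range is limited). The gripper opens to 85 mm and grips with 20 to 120 N. Pads are 22 mm wide; open, the fingers measure 114 mm over their backs; the gripper's body (76 mm by 85 mm) begins 54 mm behind the grasp point. The pads swing forward as they close: fully open they stand 13 mm farther back than shut.
Start: joints at [-1.047, 0.255, 0.108, 0, -1.424, -0.285], TCP at [0.13, -0.534, 0.304] pointing down, gripper open.
Joint ranges: [-2.95, 2.95], [-1.21, 1.97], [-1.09, 1.5], [-2.87, 1.71], [-2.94, -0.07], [-3.05, 3.05]. Speed limits (rad/s): [2.57, 2.57, 3.14, 3.14, 3.14, 3.14].

INTERFACE

Orientations are given as [roll, pitch, yaw] about the fixed x, y, z axes, in that order (R = Rz(yaw) Ry(pitch) Rx(roll)).
In Python, from station import sensors, grab_frame, camera_info, ticket, r gives the robot as it stands.
- The arm moves only by the shell command python3 -m crank 'ROWS'. ROWS is JSON, a list of rows, each a list of 7 numbers: the closure, from 0 (fully open) to 1 (shut), then the shift along the world's x, y, z in mm, then the turn, a rotation vector about the world's x, y, z in rad. A call has 1 to 8 rows; each row is the pose to reach, as a shift and turn from the pose commanded when the call began; what a row does not reach only later rows make up. A row lasts 1/8 s, in which the tool goes at most 62.5 mm and 10.7 degrees, less where a joint would pass 70% of its speed; a pose out of reach is approached as far as the arm can. A call with a gripper value outside its range is refused whole. The fingers move at their own pace and stop on an object; the grip force is fixed at half the most. Time passes only in rows, so rows that repeat a pose let the fingers close. It gives the time, the measured TCP pose, the force, the opening and the grip force at its end, in the units of the state.
- sensors.get_state(): the state, without advancing time (a new reading comes with each control period).
- grab_frame(name): name is "scene" or "top"; returns the picture (420x560x3 uint8, red, green, blue); there is no depth.
- camera_info(name): a dict with "mtx" (3x3 intrinsics, pixels), "world_to_cam" (4x4, takes a point from world to camera coordinates). Camera axes: x right, y down, z forward; pixel columns grow to the right and rows downward; lengths in m; the calibration is good to about 2 mm. A picture is of the moment at which its call begins. camera_info takes no time and is no camera call.
- ticket.job_done(): hands the job in; it is judged then, once.
The state is a dict: "time_s": time; "joint_positions": joint angles; "qvel": joint speeds; "effort": joint torques, N m; "position": TCP position; "ee_rot": TCP orientation; "force": force on the tool from outside, world axes, zero at the start; "wrist_torque": the same for the moment, N m; "gripper_width": opening from 0.0 (shut) to 1.0 (fully open); "finger_force": force on a finger pad.
Only numpy, scipy, OpenCV 4.12 (cv2) and the standard library are available. Lean on these libraries where they do the work, as an engineer would, in place of code of your own. Each camera call takes 0.05 s, during which the arm holds its last target. There are 200 camera calls.

TASK

Turn the clamp screw of the blue boss clockwise (seen from above) by pushing the red ball of its bar until it stops, then lean on the ball with about 10 N for a good second, neither slackening off nor straining it. Next check that the clamp holds by pressing the middle of the yellow plate gently straight down with about 7 N for a second. Let go of everything, never turn the screw back, and do not disturb the bottles and the flask.

Things in the scene. Friction and masses are not known exactly. Their poses are not given: they have to be found in the camera images.
- stand: Support stand fixed to the bench: grey base plate 160 x 120 x 12 mm, round steel post, blue boss block 46 x 46 mm from 70 to 114 mm above the bench. Origin on the bench under the screw's axis; z up. The rod with the yellow plate leaves the boss along the stand's -y; the bar with the red ball points roughly along its +y (within 0.5 rad).
- hub (a point): Centre of the bar's hub, on the screw's vertical axis, 139 mm above the bench. A level steel bar 10 mm thick runs through it, 70 mm to the red ball, 30 mm to a black end. The screw starts loose: it turns clockwise against 0.25 N m of friction (3.6 N at the ball), stays where left, and after 0.15 to 0.5 rad meets a hard stop (seated), elsewhere each time and found only by feel.
- ball (a point): Centre of the red ball, 20 mm in diameter, on the bar's end, 70 mm from the screw's axis and 139 mm above the bench. Nothing stands below it down to the base plate or bench for 40 mm all round except the bar and boss, nor above it.
- bar (a joint): Elastic twist of the bar relative to the screw in rad, positive clockwise, 0 when let go; a stiff spring of 50 N m/rad that shows the torque on the screw. 10 N pushed squarely at the ball give 0.7 N m and 0.014 rad (1 mm at the ball). Under 0.010 (7.1 N at the ball) is too slack to count; over 0.019 (13.6 N) strains the screw; under -0.004 (2.9 N anticlockwise) starts to loosen it again.
- carrier_rod (a joint): Elastic bending of the rod with the yellow plate in rad, positive when the plate goes down, 0 when let go; a stiff spring of 60 N m/rad hinged at the screw's axis 90 mm above the bench. 7 N down at the plate's centre give 0.0158 rad (2.1 mm). Under 0.009 (4 N) is no test; over 0.0248 (11 N) overloads it.
- plate_top (a point): Centre of the upper face of the round yellow plate, 80 mm in diameter and 6 mm thick, top 102 mm above the bench, 135 mm from the screw's axis along the stand's -y on a 12 mm rod.
- bottle: Loose amber bottle with white cap, 46 mm in diameter, 95 mm high; origin at the centre of its underside. A bystander, to be left alone.
- flask: Loose glass conical flask, 66 mm wide at the foot, 102 mm high; origin at the centre of its underside. A bystander, to be left alone.
- dropper: Loose small amber bottle with black cap, 32 mm in diameter, 85 mm high; origin at the centre of its underside. A bystander, to be left alone.

How it is judged:
By the outcome, as a careful person would: the job done as asked, in the order asked, and still so for the second after the job is handed in, with the robot touching nothing.
It also fails if it takes over 72 s, if anything falls off the work surface, if the arm or the gripper's body presses on something with over 40 N, if the wrist force passes 120 N, or if a joint passes its speed limit or range.

## Working session

There is one attempt and no reset: what is moved stays moved. The work goes in short steps, Python scripts to look and compute and a shell command to move; the robot and the scene stay as the last step left them, time stands still between calls to the robot, and variables do not carry over. Pictures are saved under pics/ and viewed, at most 10 in all, crops included, and the job is handed in when it is done.

```bash
mkdir -p pics; ls; python3 - <<'E'
from station import sensors, grab_frame, camera_info, r
import cv2
for n in("scene","top"):
    cv2.imwrite(f"pics/{n}0.png",grab_frame(n)[:,:,::-1]); c=camera_info(n); print(n,c["mtx"],c["world_to_cam"])
print(sensors.get_state(), r.grasp_offset)
E
```

```text
pics
scene [[417.80624659   0.         282.4784326 ]
 [  0.         417.80624659 210.55524486]
 [  0.           0.           1.        ]] [[-0.70915298  0.70492254 -0.01364797  0.43249885]
 [ 0.41938543  0.40618374 -0.8118686  -0.13440944]
 [-0.56676089 -0.5814628  -0.58368065  1.09964189]
 [ 0.          0.          0.          1.        ]]
top [[541.59911164   0.         285.3607859 ]
 [  0.         541.59911164 213.29061503]
 [  0.           0.           1.        ]] [[ 0.00653833 -0.99964778  0.02572092 -0.03056   ]
 [-0.98406451 -0.01100274 -0.17747106  0.58175456]
 [ 0.17769155 -0.02415068 -0.98378984  0.84106832]
 [ 0.          0.          0.          1.        ]]
{'time_s': 0.1, 'joint_positions': array([-1.04739006e+00,  2.55683518e-01,  1.07148303e-01, -4.13791342e-04,
       -1.42391451e+00, -2.84646271e-01]), 'qvel': array([ 9.80572942e-06, -1.92631320e-03,  2.56126779e-03,  1.07804483e-03,
       -1.40549249e-04, -8.61566598e-05]), 'effort': array([-2.39902358e-03, -3.87605882e+01,  2.38474220e+01,  5.37798464e+00,
       -3.82024489e-03, -6.33593487e-06]), 'position': array([ 0.13007911, -0.53406971,  0.30309537]), 'ee_rot': array([ 3.13989086e+00, -7.15385230e-05, -2.90289349e+00]), 'force': array([ 0.41637867,  0.29272583, -0.47108414]), 'wrist_torque': array([ 0.05480395, -0.00330836,  0.01874467]), 'finger_force': 0.0, 'gripper_width': 1.0010327079877555} 0.0539
```

View pics/scene0.png

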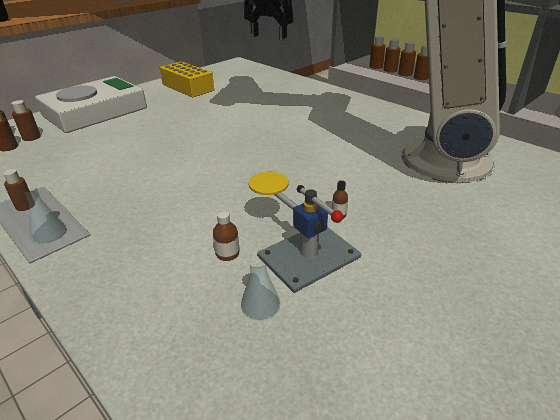

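View pics/top0.png

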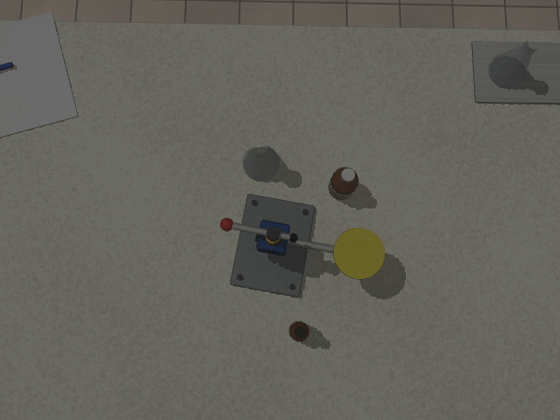

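The scene view shows the red ball at (337,216) and the plate at (269,183). The top view shows the ball at (226,225), the hub at about (274,236), the plate at (359,253), the flask at (262,162), the bottle at (344,182) and the dropper at (299,331).

```bash
cat > h.py <<'E'
from station import sensors, grab_frame, camera_info
import cv2, numpy as np
def ray(n,px):
    c=camera_info(n);M=c["world_to_cam"];R=M[:3,:3];t=M[:3,3]
    return -R.T@t, R.T@np.linalg.solve(c["mtx"],[px[0],px[1],1])
def plane(n,px,z):
    o,d=ray(n,px); return o+d*(z-o[2])/d[2]
def cen(img,kind):
    h=cv2.cvtColor(img,cv2.COLOR_RGB2HSV);H,S,V=[h[...,i].astype(int) for i in range(3)]
    m={'red':((H<6)|(H>174))&(S>180)&(V>90),'yel':(H>22)&(H<32)&(S>180)&(V>90),'blue':(H>105)&(H<128)&(S>130)&(V>40)}[kind]
    n,l,s,c=cv2.connectedComponentsWithStats(m.astype(np.uint8)); o=np.argsort(-s[1:,4])[:3]+1
    return [(c[i].round(1),s[i,4]) for i in o]
E
python3 - <<'E'
from h import *
im={n:grab_frame(n) for n in("scene","top")}
for k,z in(('red',.139),('yel',.102),('blue',.1)):
    for n in im:
        for p,a in cen(im[n],k): print(k,n,p,a,plane(n,p,z).round(4))
for nm,p,z in(('hub',(274,234),.145),('hubs',(310,196),.145),('blackend',(293.5,238),.139),('flaskbase',(262,164),.01),('bottlecap',(348,175),.095),('dropper',(299,331),.08)):
    print(nm,plane('scene' if nm=='hubs' else 'top',p,z).round(4))
E
```

```text
red scene [337.1 215.6] 92 [0.547  0.0639 0.139 ]
red top [223. 222.] 1 [0.5523 0.0689 0.139 ]
red top [227. 223.] 1 [0.5508 0.0629 0.139 ]
red top [226. 225.] 1 [0.5478 0.0643 0.139 ]
yel scene [268.1 182.4] 670 [ 0.5149 -0.1339  0.102 ]
yel scene [187.5  74.2] 446 [ 0.2359 -0.8203  0.102 ]
yel scene [183.   85.8] 28 [ 0.3106 -0.7355  0.102 ]
yel top [351. 229.] 1 [ 0.5494 -0.1264  0.102 ]
yel top [348. 230.] 1 [ 0.5478 -0.1217  0.102 ]
yel top [336. 242.] 1 [ 0.5288 -0.1028  0.102 ]
blue scene [308.  219.7] 289 [0.5487 0.0035 0.1   ]
blue scene [323.8 217.2] 75 [0.524  0.0185 0.1   ]
blue scene [317.5 211.5] 2 [ 0.5188 -0.0008  0.1   ]
blue top [268.7 246.3] 148 [0.5214 0.0011 0.1   ]
blue top [274.7 225.4] 139 [ 0.5541 -0.0078  0.1   ]
blue top [ 4.9 65.2] 38 [0.8119 0.4314 0.1   ]
hub [ 0.5343 -0.0067  0.145 ]
hubs [5.419e-01 5.000e-04 1.450e-01]
blackend [ 0.5294 -0.0355  0.139 ]
flaskbase [0.6772 0.0152 0.01  ]
bottlecap [ 0.6375 -0.1239  0.095 ]
dropper [ 0.3932 -0.0469  0.08  ]
```

```bash
python3 -m crank '[[1,45,70,0,0,0,-0.1],[1,75,120,0,0,0,-0.2],[1,105,170,0,0,0,-0.3],[1,135,220,0,0,0,-0.4],[1,165,270,0,0,0,-0.5],[1,195,320,0,0,0,-0.54],[1,225,370,0,0,0,-0.54],[1,255,420,0,0,0,-0.54]]'
python3 -m crank '[[1,30,50,0,0,0,0],[1,60,100,0,0,0,0],[1,90,145,0,0,0,0],[1,116,179,0,0,0,0],[1,121,189,0,0,0,0],[1,121,189,-20,0,0,0],[1,121,189,-20,0,0,0],[1,121,189,-20,0,0,0]]'
python3 - <<'E'
from h import *
s=sensors.get_state();print(s)
for n in("scene","top"):
    im=grab_frame(n); cv2.imwrite(f"pics/{n}1.png",cv2.resize(im[120:330,150:430,::-1],None,fx=2.5,fy=2.5))
E
```

```text
time_s: 1.2
position: [0.3856, -0.1124, 0.3041]
ee_rot: [3.141, 0.001, 2.841]
force: [0.8, -1.3, 0.1]
gripper_width: 0.002
finger_force: 0.0
time_s: 2.2
position: [0.5061, 0.0741, 0.2847]
ee_rot: [3.141, 0.001, 2.84]
force: [0.1, 0.7, 0.5]
gripper_width: -0.002
finger_force: 0.0
{'time_s': 2.2, 'joint_positions': array([ 4.52321555e-01,  1.85129441e-01, -3.07771818e-02,  5.10008489e-04,
       -1.35412791e+00, -2.32487882e+00]), 'qvel': array([-0.00043476, -0.00452224,  0.00972127,  0.00120045,  0.00303807,
       -0.00092835]), 'effort': array([ 1.00215648e-01, -3.36036193e+01,  2.30600792e+01,  5.19464001e+00,
       -3.52050149e-03,  1.30756140e-03]), 'position': array([0.5060899 , 0.07409635, 0.28471492]), 'ee_rot': array([3.14143425e+00, 8.96303988e-04, 2.83994110e+00]), 'force': array([0.08706735, 0.69578773, 0.53909486]), 'wrist_torque': array([0.00354938, 0.06026634, 0.0435029 ]), 'finger_force': 0.0, 'gripper_width': -0.001764154188139858}
```

View pics/scene1.png

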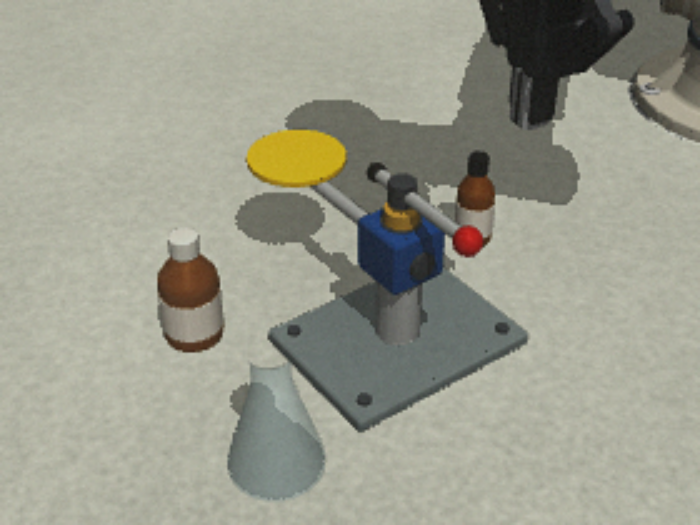

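View pics/top1.png

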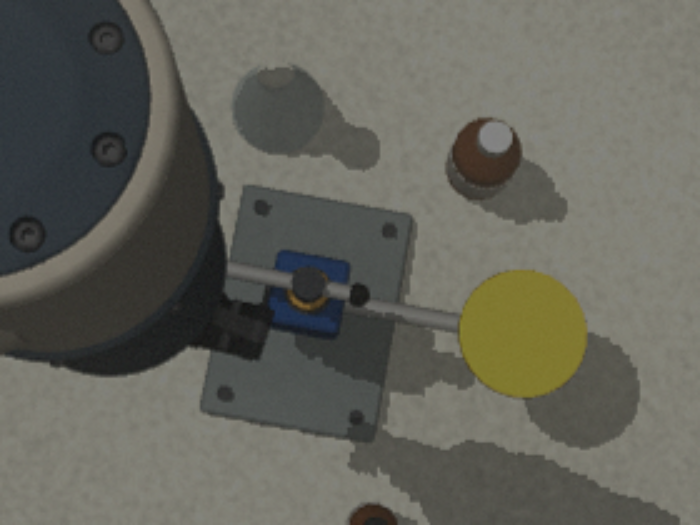

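The fingers are shut, their tip at about (362,169) in the scene image and (248,252) in the top image. They hang behind the ball, and the bystanders are untouched. I'll check the tip height from these.

```bash
python3 - <<'E'
from h import *
for z in(.195,.205,.212,.22): print(z,plane('scene',(362,169),z).round(4),plane('top',(248,252),z).round(4),plane('top',(255,254),z).round(4))
E
```

```text
0.195 [0.481  0.0576 0.195 ] [0.5021 0.0286 0.195 ] [0.4995 0.0191 0.195 ]
0.205 [0.4957 0.0673 0.205 ] [0.501  0.0282 0.205 ] [0.4984 0.0188 0.205 ]
0.212 [0.506 0.074 0.212] [0.5003 0.0279 0.212 ] [0.4977 0.0185 0.212 ]
0.22 [0.5177 0.0817 0.22  ] [0.4994 0.0275 0.22  ] [0.4969 0.0183 0.22  ]
```

```bash
cat > chk.py <<'E'
# state along push direction; exit 1 if push force exceeds the limit given
import sys,numpy as np
from station import sensors
s=sensors.get_state(); y=s["ee_rot"][2]; d=-np.array([np.cos(y),np.sin(y)])
f=-s["force"][:2]@d; print(round(s["time_s"],2),"pos",(s["position"]*1e3).round(2),"F",s["force"].round(2),"push",f.round(2),"yaw",round(y,3),"Mz",s["wrist_torque"].round(2),flush=True)
sys.exit(len(sys.argv)>1 and f>float(sys.argv[1]))
E
python3 -m crank '[[1,1.5,5,-40,0,0,0],[1,1.5,5,-80,0,0,0],[1,1.5,5,-86,0,0,0],[1,8,3,-86,0,0,0],[1,15,1,-86,0,0,0],[1,15,1,-86,0,0,0],[1,15,1,-86,0,0,0]]' >/dev/null
python3 chk.py
python3 -m crank '[[1,0,0,0,0,0,0],[1,0,0,0,0,0,0],[1,0,0,0,0,0,0]]' >/dev/null;python3 chk.py 2
python3 -m crank '[[1,1,-0.3,0,0,0,0],[1,2,-0.6,0,0,0,0],[1,2,-0.6,0,0,0,0]]' >/dev/null;python3 chk.py 2 &&
python3 -m crank '[[1,1,-0.3,0,0,0,0],[1,2,-0.6,0,0,0,0],[1,2,-0.6,0,0,0,0]]' >/dev/null;python3 chk.py 2 &&
python3 -m crank '[[1,1,-0.3,0,0,0,0],[1,2,-0.6,0,0,0,0],[1,2,-0.6,0,0,0,0]]' >/dev/null;python3 chk.py 2
```

```text
3.17 pos [521.37  75.61 198.41] F [0.16 0.74 0.06] push 0.07 yaw 2.84 Mz [ 0.04 -0.    0.03]
3.55 pos [521.04  75.64 197.9 ] F [ 0.15  0.12 -0.75] push -0.1 yaw 2.841 Mz [ 0.07 -0.    0.11]
3.92 pos [523.2   74.99 197.82] F [ 0.58 -0.42 -0.83] push -0.68 yaw 2.84 Mz [ 0.04  0.05 -0.01]
3.92 pos [523.2   74.99 197.82] F [ 0.58 -0.42 -0.83] push -0.68 yaw 2.84 Mz [ 0.04  0.05 -0.01]
3.92 pos [523.2   74.99 197.82] F [ 0.58 -0.42 -0.83] push -0.68 yaw 2.84 Mz [ 0.04  0.05 -0.01]False
False
False
False
```

```bash
sed -i 's/sys.exit(\(.*\))$/sys.exit(int(\1))/' chk.py; exec 2>&1
python3 -m crank '[[1,1,-0.3,0,0,0,0],[1,2,-0.6,0,0,0,0],[1,2,-0.6,0,0,0,0]]' >/dev/null;python3 chk.py 2.5 &&
python3 -m crank '[[1,1,-0.3,0,0,0,0],[1,2,-0.6,0,0,0,0],[1,2,-0.6,0,0,0,0]]' >/dev/null && python3 chk.py 2.5 &&
python3 -m crank '[[1,1,-0.3,0,0,0,0],[1,2,-0.6,0,0,0,0],[1,2,-0.6,0,0,0,0]]' >/dev/null && python3 chk.py 2.5 &&
python3 -m crank '[[1,1,-0.3,0,0,0,0],[1,2,-0.6,0,0,0,0],[1,2,-0.6,0,0,0,0]]' >/dev/null && python3 chk.py 2.5
```

```text
4.3 pos [525.19  74.38 197.87] F [ 0.23 -0.78 -0.36] push -0.45 yaw 2.84 Mz [ 0.06  0.05 -0.  ]
4.67 pos [527.19  73.8  197.86] F [ 0.03  1.7  -0.32] push 0.47 yaw 2.84 Mz [ 0.   -0.    0.04]
5.05 pos [529.1   73.23 197.82] F [-0.3   0.91  0.46] push 0.56 yaw 2.84 Mz [0.06 0.08 0.  ]
5.42 pos [530.86  72.89 197.74] F [-3.51  3.62  0.79] push 4.42 yaw 2.84 Mz [0.97 1.2  0.07]
```

```bash
exec 2>&1; cat > chk.py <<'E'
# push force square to the bar, from the force and from the wrist moment (lever L); exit 1 if above the limit
import sys,numpy as np
from station import sensors
s=sensors.get_state(); p=s["position"][:2]*1e3; L=.31
a=0.18+(np.arctan2(p[0]-535,p[1]+5.5)+.051); t=np.array([np.cos(a),-np.sin(a)]); M=s["wrist_torque"]
f=-s["force"][:2]@t; g=-np.array([-M[1],M[0]])@t/L
print(round(s["time_s"],2),"pos",(s["position"]*1e3).round(2),"F",s["force"].round(2),"M",M.round(2),"f",f.round(2),"g",g.round(2),"th",(a-.18).round(3),"yaw",s["ee_rot"][2].round(3),flush=True)
sys.exit(int(len(sys.argv)>1 and max((f+g)/2,g)>float(sys.argv[1])))
E
python3 chk.py
python3 -m crank '[[1,1,0,0,0,0,-0.0125],[1,2,0,0,0,0,-0.025],[1,2,0,0,0,0,-0.025]]' >/dev/null; python3 chk.py 7 &&
python3 -m crank '[[1,1,0,0,0,0,-0.0125],[1,2,0,0,0,0,-0.025],[1,2,0,0,0,0,-0.025]]' >/dev/null && python3 chk.py 7 &&
python3 -m crank '[[1,1,0,0,0,0,-0.0125],[1,2,0,0,0,0,-0.025],[1,2,0,0,0,0,-0.025]]' >/dev/null && python3 chk.py 7
```

```text
5.42 pos [530.86  72.89 197.74] F [-3.51  3.62  0.79] M [0.97 1.2  0.07] f 4.09 g 4.38 th -0.002 yaw 2.84
5.8 pos [533.24  72.79 197.88] F [-3.38  3.91  0.22] M [1.31 1.07 0.01] f 4.12 g 4.24 th 0.029 yaw 2.815
6.17 pos [535.28  72.77 197.93] F [-1.63  4.16  0.29] M [ 1.36  1.05 -0.  ] f 2.55 g 4.3 th 0.055 yaw 2.79
6.55 pos [537.22  72.73 197.91] F [-3.39  3.93  0.65] M [ 1.45  0.97 -0.  ] f 4.29 g 4.24 th 0.079 yaw 2.766
```

```bash
exec 2>&1; 
python3 -m crank '[[1,1,0,0,0,0,-0.0125],[1,2,-0.1,0,0,0,-0.025],[1,2,-0.1,0,0,0,-0.025]]' >/dev/null; python3 chk.py 5.5 &&
python3 -m crank '[[1,1,-0.1,0,0,0,-0.0125],[1,1.6,-0.1,0,0,0,-0.02],[1,1.6,-0.1,0,0,0,-0.02]]' >/dev/null && python3 chk.py 5.5 &&
python3 -m crank '[[1,0.5,0,0,0,0,-0.006],[1,1,-0.1,0,0,0,-0.0125]]' >/dev/null && python3 chk.py 5.5 &&
python3 -m crank '[[1,0.5,0,0,0,0,-0.006],[1,1,-0.1,0,0,0,-0.0125]]' >/dev/null && python3 chk.py 5.5 &&
python3 -m crank '[[1,0.5,0,0,0,0,-0.006],[1,1,-0.1,0,0,0,-0.0125]]' >/dev/null && python3 chk.py 5.5 &&
python3 -m crank '[[1,0.5,0,0,0,0,-0.006],[1,1,-0.1,0,0,0,-0.0125]]' >/dev/null && python3 chk.py 5.5 &&
python3 -m crank '[[1,0.5,0,0,0,0,-0.006],[1,1,-0.1,0,0,0,-0.0125]]' >/dev/null && python3 chk.py 5.5 &&
python3 -m crank '[[1,0.5,-0.1,0,0,0,-0.006],[1,1,-0.2,0,0,0,-0.0125]]' >/dev/null && python3 chk.py 5.5 &&
python3 -m crank '[[1,0.5,-0.1,0,0,0,-0.006],[1,1,-0.2,0,0,0,-0.0125]]' >/dev/null && python3 chk.py 5.5 &&
python3 -m crank '[[1,0.5,-0.1,0,0,0,-0.006],[1,1,-0.2,0,0,0,-0.0125]]' >/dev/null && python3 chk.py 5.5 &&
python3 -m crank '[[1,0.5,-0.1,0,0,0,-0.006],[1,1,-0.2,0,0,0,-0.0125]]' >/dev/null && python3 chk.py 5.5 &&
python3 -m crank '[[1,0.5,-0.1,0,0,0,-0.006],[1,1,-0.2,0,0,0,-0.0125]]' >/dev/null && python3 chk.py 5.5
```

```text
6.92 pos [539.22  72.64 197.92] F [-3.28  4.2   1.03] M [1.51 0.84 0.03] f 4.33 g 3.96 th 0.105 yaw 2.741
7.3 pos [540.79  72.52 197.92] F [-2.26  4.38  1.51] M [1.49 0.89 0.03] f 3.47 g 4.19 th 0.125 yaw 2.721
7.55 pos [541.75  72.42 197.93] F [-2.7   4.78  0.57] M [ 1.51  0.92 -0.01] f 4.06 g 4.35 th 0.137 yaw 2.708
7.8 pos [542.78  72.36 197.94] F [-2.59  3.98  0.64] M [ 1.59  0.92 -0.02] f 3.74 g 4.47 th 0.151 yaw 2.696
8.05 pos [543.76  72.21 197.91] F [-3.21  4.51  1.  ] M [ 1.57  0.85 -0.02] f 4.54 g 4.29 th 0.163 yaw 2.683
8.3 pos [544.8   72.1  197.93] F [-2.52  4.05  0.91] M [1.56 0.86 0.03] f 3.77 g 4.37 th 0.177 yaw 2.67
8.55 pos [545.77  71.96 197.9 ] F [-2.66  5.44  0.47] M [1.53 0.85 0.01] f 4.45 g 4.34 th 0.189 yaw 2.658
8.8 pos [546.82  71.78 197.92] F [-3.24  5.15 -0.23] M [1.57 0.77 0.03] f 4.93 g 4.21 th 0.203 yaw 2.645
9.05 pos [547.84  71.62 197.95] F [-2.8   4.84  0.64] M [1.57 0.83 0.03] f 4.45 g 4.41 th 0.216 yaw 2.633
9.3 pos [548.84  71.42 197.93] F [-2.39  4.85  0.59] M [ 1.53  0.9  -0.02] f 4.12 g 4.61 th 0.229 yaw 2.62
9.55 pos [549.87  71.19 197.94] F [-3.01  4.49 -0.09] M [1.58 0.73 0.03] f 4.59 g 4.25 th 0.242 yaw 2.608
9.8 pos [550.87  70.99 197.95] F [-1.64  4.36  0.96] M [ 1.56  0.73 -0.02] f 3.32 g 4.26 th 0.256 yaw 2.595
```

```bash
exec 2>&1; 
python3 -m crank '[[1,0.5,-0.1,0,0,0,-0.006],[1,1,-0.2,0,0,0,-0.0125]]' >/dev/null; python3 chk.py 5.5 &&
python3 -m crank '[[1,0.5,-0.1,0,0,0,-0.006],[1,1,-0.2,0,0,0,-0.0125]]' >/dev/null && python3 chk.py 5.5 &&
python3 -m crank '[[1,0.5,-0.1,0,0,0,-0.006],[1,1,-0.3,0,0,0,-0.0125]]' >/dev/null && python3 chk.py 5.5 &&
python3 -m crank '[[1,0.5,-0.1,0,0,0,-0.006],[1,1,-0.3,0,0,0,-0.0125]]' >/dev/null && python3 chk.py 5.5 &&
python3 -m crank '[[1,0.5,-0.1,0,0,0,-0.006],[1,1,-0.3,0,0,0,-0.0125]]' >/dev/null && python3 chk.py 5.5 &&
python3 -m crank '[[1,0.5,-0.1,0,0,0,-0.006],[1,1,-0.3,0,0,0,-0.0125]]' >/dev/null && python3 chk.py 5.5 &&
python3 -m crank '[[1,0.5,-0.1,0,0,0,-0.006],[1,1,-0.3,0,0,0,-0.0125]]' >/dev/null && python3 chk.py 5.5 &&
python3 -m crank '[[1,0.5,-0.2,0,0,0,-0.006],[1,1,-0.4,0,0,0,-0.0125]]' >/dev/null && python3 chk.py 5.5 &&
python3 -m crank '[[1,0.5,-0.2,0,0,0,-0.006],[1,1,-0.4,0,0,0,-0.0125]]' >/dev/null && python3 chk.py 5.5 &&
python3 -m crank '[[1,0.5,-0.2,0,0,0,-0.006],[1,1,-0.4,0,0,0,-0.0125]]' >/dev/null && python3 chk.py 5.5 &&
python3 -m crank '[[1,0.5,-0.2,0,0,0,-0.006],[1,1,-0.4,0,0,0,-0.0125]]' >/dev/null && python3 chk.py 5.5 &&
python3 -m crank '[[1,0.5,-0.2,0,0,0,-0.006],[1,1,-0.4,0,0,0,-0.0125]]' >/dev/null && python3 chk.py 5.5
```

```text
10.05 pos [551.84  70.78 197.94] F [-1.95  5.21 -0.26] M [1.56 0.7  0.02] f 4.02 g 4.22 th 0.268 yaw 2.583
10.3 pos [552.81  70.56 197.9 ] F [-2.69  4.2  -0.26] M [1.54 0.74 0.02] f 4.28 g 4.33 th 0.281 yaw 2.57
10.55 pos [553.83  70.27 197.92] F [-1.81  5.55  0.59] M [1.66 0.66 0.08] f 4.14 g 4.35 th 0.295 yaw 2.557
10.8 pos [554.84  69.99 197.93] F [-1.43  4.67  0.34] M [ 1.66  0.72 -0.  ] f 3.45 g 4.55 th 0.308 yaw 2.545
11.05 pos [555.86  69.71 197.93] F [-1.73  4.27  1.26] M [1.63 0.59 0.08] f 3.57 g 4.21 th 0.322 yaw 2.533
11.3 pos [556.55  69.56 197.84] F [-3.61  6.27  1.31] M [2.07 1.13 0.04] f 6.21 g 6.45 th 0.331 yaw 2.52
```

```bash
exec 2>&1; cat >> h.py <<'E'
def tau(a=.511,L=.32):
    s=sensors.get_state();M=s["wrist_torque"];t=np.array([np.cos(a),-np.sin(a)]);u=np.array([np.sin(a),np.cos(a)])
    for F in (np.array([-M[1],M[0]])/L, s["force"][:2]):
        T=-F@t;R=F@u;print(round(s["time_s"],2),"T",T.round(2),"R",R.round(2),"tau",(.07*T-.01*R).round(3),"pos",(s["position"]*1e3).round(2),flush=True)
E
python3 -m crank '[[1,0,0,0,0,0,0]]' >/dev/null; python3 -c 'from h import *;tau()'
python3 -m crank '[[1,0.35,-0.2,0,0,0,0],[1,0.35,-0.2,0,0,0,0]]' >/dev/null; python3 -c 'from h import *;tau()'
```

```text
11.43 T 5.82 R 3.69 tau 0.37 pos [556.5   69.58 197.8 ]
11.43 T 5.14 R 3.03 tau 0.329 pos [556.5   69.58 197.8 ]
11.68 T 6.52 R 3.85 tau 0.418 pos [556.73  69.49 197.76]
11.68 T 7.09 R 3.82 tau 0.458 pos [556.73  69.49 197.76]
```

```bash
exec 2>&1; 
python3 -m crank '[[1,0.35,-0.2,0,0,0,0],[1,0.35,-0.2,0,0,0,0]]' >/dev/null; python3 -c 'from h import *;tau()'
python3 -m crank '[[1,0.35,-0.2,0,0,0,0],[1,0.35,-0.2,0,0,0,0]]' >/dev/null; python3 -c 'from h import *;tau()'
```

```text
11.93 T 7.49 R 3.95 tau 0.485 pos [556.92  69.38 197.69]
11.93 T 7.21 R 3.18 tau 0.473 pos [556.92  69.38 197.69]
12.18 T 8.12 R 4.37 tau 0.525 pos [557.1   69.31 197.65]
12.18 T 7.26 R 3.12 tau 0.477 pos [557.1   69.31 197.65]
```

```bash
exec 2>&1; 
python3 -m crank '[[1,0.5,-0.3,0,0,0,0],[1,0.5,-0.3,0,0,0,0]]' >/dev/null; python3 -c 'from h import *;tau()'
python3 -m crank '[[1,0.45,-0.25,0,0,0,0],[1,0.45,-0.25,0,0,0,0]]' >/dev/null; python3 -c 'from h import *;tau()'
```

```text
12.43 T 9.32 R 4.49 tau 0.608 pos [557.43  69.16 197.55]
12.43 T 8.9 R 4.63 tau 0.577 pos [557.43  69.16 197.55]
12.68 T 10.58 R 4.68 tau 0.694 pos [557.67  69.04 197.48]
12.68 T 9.34 R 4.35 tau 0.61 pos [557.67  69.04 197.48]
```

```bash
exec 2>&1; 
python3 -m crank '[[1,0.2,-0.1,0,0,0,0],[1,0.2,-0.1,0,0,0,0]]' >/dev/null; python3 -c 'from h import *;tau()'
for i in 1; do python3 -m crank '[[1,0,0,0,0,0,0],[1,0,0,0,0,0,0],[1,0,0,0,0,0,0]]' >/dev/null; python3 -c 'from h import *;tau()'; done
python3 -m crank '[[1,0,0,0,0,0,0],[1,0,0,0,0,0,0],[1,0,0,0,0,0,0],[1,0,0,0,0,0,0]]' >/dev/null; python3 -c 'from h import *;tau()'
python3 -m crank '[[1,0,0,0,0,0,0],[1,0,0,0,0,0,0],[1,0,0,0,0,0,0],[1,0,0,0,0,0,0]]' >/dev/null; python3 -c 'from h import *;tau()'
python3 -m crank '[[1,0,0,0,0,0,0],[1,0,0,0,0,0,0],[1,0,0,0,0,0,0],[1,0,0,0,0,0,0]]' >/dev/null; python3 -c 'from h import *;tau()'
```

```text
12.93 T 10.74 R 4.57 tau 0.706 pos [557.76  68.99 197.47]
12.93 T 10.88 R 5.53 tau 0.707 pos [557.76  68.99 197.47]
13.3 T 10.9 R 4.51 tau 0.718 pos [557.77  69.03 197.48]
13.3 T 10.04 R 4.29 tau 0.66 pos [557.77  69.03 197.48]
13.8 T 10.55 R 4.63 tau 0.692 pos [557.76  68.98 197.48]
13.8 T 11.4 R 4.69 tau 0.751 pos [557.76  68.98 197.48]
14.3 T 10.76 R 4.67 tau 0.707 pos [557.74  68.97 197.43]
14.3 T 9.8 R 4.24 tau 0.643 pos [557.74  68.97 197.43]
14.8 T 10.63 R 4.71 tau 0.697 pos [557.76  69.01 197.47]
14.8 T 10.22 R 3.12 tau 0.684 pos [557.76  69.01 197.47]
```

```bash
exec 2>&1; 
python3 -m crank '[[1,-1,0.6,0,0,0,0],[1,-6,3.4,0,0,0,0],[1,-16,9,0,0,0,0],[1,-26,15,0,0,0,0],[1,-26,15,0,0,0,0],[1,-26,15,50,0,0,0],[1,-26,15,100,0,0,0],[1,-26,15,100,0,0,0]]' 
python3 - <<'E'
from h import *
for n in("scene","top"):
    im=cv2.imread(f"pics/{n}0.png");h=cv2.cvtColor(im,cv2.COLOR_BGR2HSV)
    m=cv2.inRange(h,(18,120,80),(36,255,255));m=cv2.morphologyEx(m,cv2.MORPH_OPEN,np.ones((3,3)))
    for c in cv2.findContours(m,0,2)[0]:
        if cv2.contourArea(c)>300:
            e=cv2.fitEllipse(c);print(n,np.round(e[0],1),np.round(e[1],1),plane(n,e[0],.1015).round(4))
s=sensors.get_state();print(s["position"],s["force"],s["wrist_torque"])
E
```

```text
time_s: 15.8
position: [0.5347, 0.0832, 0.3027]
ee_rot: [3.134, 0.006, 2.521]
force: [0.2, -0.3, -0.2]
gripper_width: -0.001
finger_force: 0.0
scene [268.2 182.8] [22.7 39.7] [ 0.5152 -0.1334  0.1015]
scene [188.7  81.2] [24.9 59.7] [ 0.273  -0.7598  0.1015]
top [358.7 253. ] [49.4 51.1] [ 0.5121 -0.1378  0.1015]
[0.53471996 0.0831823  0.30267885] [ 0.20982534 -0.34080707 -0.16135908] [0.06102431 0.04549907 0.02168651]
```

```bash
exec 2>&1; 
python3 -m crank '[[1,-5,-50,0,0,0,0],[1,-10,-105,0,0,0,0],[1,-15,-160,0,0,0,0],[1,-21,-210,0,0,0,0],[1,-21,-219,0,0,0,0],[1,-21,-219,-50,0,0,0],[1,-21,-219,-100,0,0,0],[1,-21,-219,-100,0,0,0]]' 
python3 -m crank '[[1,0,0,-10,0,0,0],[1,0,0,-18,0,0,0],[1,0,0,-18,0,0,0],[1,0,0,-18,0,0,0]]'
python3 - <<'E'
from h import *
for n in("scene","top"):
    im=grab_frame(n); cv2.imwrite(f"pics/{n}2.png",cv2.resize(im[120:330,150:430,::-1],None,fx=2.5,fy=2.5))
E
```

```text
time_s: 16.8
position: [0.5096, -0.1354, 0.1942]
ee_rot: [-3.137, -0.008, 2.52]
force: [0.2, 0.0, 0.5]
gripper_width: 0.0
finger_force: 0.0
time_s: 17.3
position: [0.5123, -0.136, 0.1806]
ee_rot: [3.141, 0.001, 2.521]
force: [0.5, -0.1, 1.0]
gripper_width: 0.003
finger_force: 0.0
```

View pics/scene2.png

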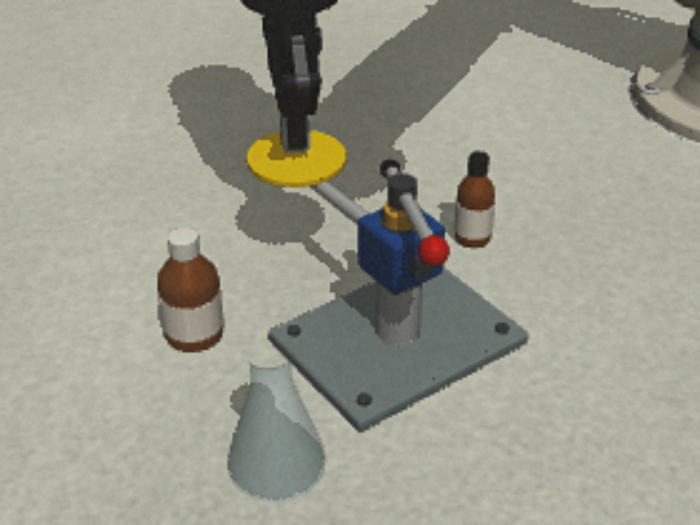

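The ball has swung clockwise to crop (433,250). The fingertips, at crop (296,150), hang about 5 mm above the plate's centre at (296,157), and the bystanders are in place.

```bash
exec 2>&1; cat > z.py <<'E'
import sys
from station import sensors
s=sensors.get_state();f=s["force"][2];print(round(s["time_s"],2),(s["position"]*1e3).round(2),s["force"].round(2),s["wrist_torque"].round(2),flush=True)
sys.exit(int(f>float(sys.argv[1])))
E
python3 -m crank '[[1,0,0,-1.5,0,0,0],[1,0,0,-3,0,0,0],[1,0,0,-3,0,0,0],[1,0,0,-3,0,0,0]]' >/dev/null; python3 z.py 3 &&
python3 -m crank '[[1,0,0,-0.5,0,0,0],[1,0,0,-1,0,0,0],[1,0,0,-1,0,0,0]]' >/dev/null && python3 z.py 3 &&
python3 -m crank '[[1,0,0,-0.5,0,0,0],[1,0,0,-1,0,0,0],[1,0,0,-1,0,0,0]]' >/dev/null && python3 z.py 3 &&
python3 -m crank '[[1,0,0,-0.5,0,0,0],[1,0,0,-1,0,0,0],[1,0,0,-1,0,0,0]]' >/dev/null && python3 z.py 3 &&
python3 -m crank '[[1,0,0,-0.5,0,0,0],[1,0,0,-1,0,0,0],[1,0,0,-1,0,0,0]]' >/dev/null && python3 z.py 3
```

```text
17.9 [ 511.92 -135.94  176.86] [ 0.11 -0.29  0.72] [-0.01 -0.03  0.01]
18.27 [ 511.88 -135.95  175.84] [-0.3  -0.17 -0.51] [ 0.01  0.02 -0.01]
18.65 [ 511.89 -135.93  174.83] [ 0.82 -0.21  0.08] [-0.    0.01 -0.01]
19.02 [ 511.95 -135.97  174.1 ] [-0.68  0.14  2.33] [0.06 0.22 0.01]
19.4 [ 511.97 -136.03  173.21] [-1.1   0.35  4.97] [0.06 0.66 0.01]
```

```bash
exec 2>&1; 
python3 -m crank '[[1,0,0,-0.6,0,0,0],[1,0,0,-0.6,0,0,0]]' >/dev/null; python3 z.py 9 &&
python3 -m crank '[[1,0,0,0,0,0,0],[1,0,0,0,0,0,0],[1,0,0,0,0,0,0]]' >/dev/null && python3 z.py 9 &&
python3 -m crank '[[1,0,0,0,0,0,0],[1,0,0,0,0,0,0],[1,0,0,0,0,0,0],[1,0,0,0,0,0,0]]' >/dev/null && python3 z.py 9&&
python3 -m crank '[[1,0,0,0,0,0,0],[1,0,0,0,0,0,0],[1,0,0,0,0,0,0],[1,0,0,0,0,0,0]]' >/dev/null && python3 z.py 9
```

```text
19.65 [ 511.97 -136.05  172.8 ] [-1.8  -0.44  6.04] [0.13 0.9  0.01]
20.02 [ 512.   -136.04  172.84] [-1.82 -0.18  6.51] [0.17 0.84 0.03]
20.52 [ 511.95 -136.06  172.8 ] [-2.37  0.33  6.52] [0.16 0.83 0.01]
21.02 [ 511.96 -136.04  172.83] [-3.09  0.27  6.59] [0.15 0.84 0.02]
```

```bash
exec 2>&1; 
python3 -m crank '[[1,0,0,1,0,0,0],[1,0,0,5,0,0,0],[1,0,0,30,0,0,0],[1,0,0,80,0,0,0],[1,-40,-40,130,0,0,0],[1,-70,-80,130,0,0,0],[1,-100,-120,130,0,0,0],[1,-100,-120,130,0,0,0]]'
python3 -m crank '[[1,0,0,0,0,0,0],[1,0,0,0,0,0,0],[1,0,0,0,0,0,0],[1,0,0,0,0,0,0]]'
python3 - <<'E'
from h import *
im=grab_frame("scene"); cv2.imwrite("pics/scene3.png",im[:,:,::-1])
E
```

```text
time_s: 22.02
position: [0.4102, -0.2577, 0.3024]
ee_rot: [3.141, 0.0, 2.516]
force: [0.4, -0.1, 1.1]
gripper_width: 0.001
finger_force: 0.0
time_s: 22.52
position: [0.4123, -0.2555, 0.3021]
ee_rot: [-3.142, -0.0, 2.521]
force: [0.7, -0.4, -1.0]
gripper_width: 0.005
finger_force: 0.0
```

View pics/scene3.png

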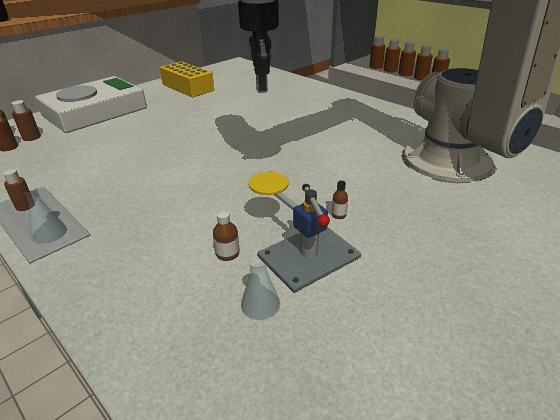

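The arm is clear, the ball stays where it seated at (323,220), and the bottle, flask and dropper haven't moved.

```bash
python3 -c 'from station import ticket; print(ticket.job_done())'
```

```text
the job is handed in; nothing more can be done
None
```

The screw was turned clockwise about 0.33 rad to its stop, the ball was held at about 10 N for 1.9 s, the plate was then pressed with about 6.5 N for 1.4 s, and the job was handed in with the arm clear and the bottles and flask untouched; it returned no verdict.

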